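Wedge the rocking modelling stand

ROBOT

A 7-joint arm with a two-finger parallel gripper is mounted at the origin on the work surface. World frame = base frame: x ahead of the robot, y to its left, z up, the work surface at z = 0. Lengths are in m, angles in degrees, forces in N, time in s.
With the tool pointing down it reaches from about 0.425 to 0.875 m from the base axis. Payload 4.7 kg.
Tool frame: the origin (TCP) lies on the centre line of the jaws, within the pads' length; the fingertips stand 14 mm ahead of it and the grasp point (between the pads) lies 5 mm behind it; z points along the fingers, y is the line along which they close (so a half turn about z gives the same grasp; the last joint's range is limited). The gripper opens to 87 mm and grips with 3 to 60 N. Pads are 19 mm wide; open, the fingers measure 117 mm over their backs; the gripper's body (75 mm by 190 mm) begins 51 mm behind the grasp point.
Start: joints at [72.657, 18.392, -4.016, 83.108, 1.295, 78.541, -3.26], TCP at [0.202, -0.618, 0.237] pointing down, gripper open.
Joint ranges: [-163.93, 163.93], [-17.29, 119.83], [-79.2, 71.16], [3.27, 140.29], [-89.18, 269.18], [5.43, 117.66], [-154.24, 154.24]. Speed limits (degrees/s): [147.25, 147.25, 180, 180, 180, 180, 180].

INTERFACE

Orientations are given as [roll, pitch, yaw] about the fixed x, y, z axes, in that order (R = Rz(yaw) Ry(pitch) Rx(roll)).
In Python, from cell import env gives the robot as it stands.
- The arm moves only by the tool jog_arm, never from a script. Its argument "motion" is a list that holds one entry, the list of rows, each a list of 7 numbers: the shift along the tool's x, y, z in units of 0.1 m (1.0 is 0.1 m), then the turn, a rotation vector about the tool's x, y, z in units of 180 degrees (1.0 is 180 degrees), then the closure, from 0 (fully open) to 1 (shut). A call has 1 to 5 rows; each row is the pose to reach, as a shift and turn from the pose commanded when the call began, along the tool's axes at that moment, turning the shorter way round; what a row does not reach only later rows make up. A row lasts 1/10 s, in which the tool goes at most 50 mm and 8.59 degrees, less where a joint would pass 70% of its speed; a pose out of reach is approached as far as the arm can. A call with a number of a shift or a turn outside -1 to 1 is refused whole. A call with a gripper value outside its range is refused whole. The fingers move at their own pace and stop on an object; "grip_force" is the grip in N (left out, the last holds). Time passes only in rows, so rows that repeat a pose let the fingers close. It gives the time, the measured TCP pose, the force, the opening and the grip force at its end, in the units of the state.
- env.get_obs(): the state, without advancing time (a new reading comes with each control period).
- env.read_camera(name): name is "scene" or "top" or "wrist"; returns (picture, depth): 400x640x3 uint8, red, green, blue; 400x640 float32, m along the optical axis (not along the pixel's ray), 0 where there is no reading.
- env.camera_info(name): a dict with "camera_matrix" (3x3 intrinsics, pixels), "origin" and "orientation" of the camera in the world; the wrist camera has in their place "mount" (4x4, takes a point from camera to tool coordinates, whose origin is the TCP and whose axes are the flange's). Camera axes: x right, y down, z forward; pixel columns grow to the right and rows downward; lengths in m; the calibration is good to about 2 mm. A picture is of the moment at which its call begins: read the wrist's pose just before it. camera_info takes no time and is no camera call.
- env.sign_off(): hands the job in; it is judged then, once.
The state is a dict: "time_s": time; "qpos": joint angles; "joint_velocities": joint speeds; "effort": joint torques, N m; "tool_pos": TCP position; "tool_rot": TCP orientation; "force": force on the tool from outside, world axes, zero at the start; "wrist_torque": the same for the moment, N m; "grip_width": finger opening in m; "grasp_force": force on a finger pad.
Only numpy, scipy, OpenCV 4.12 (cv2) and the standard library are available. Lean on these libraries where they do the work, as an engineer would, in place of code of your own. Each camera call takes 0.05 s, during which the arm holds its last target. There are 200 camera calls.

TASK

The wooden modelling stand that carries the red dish rocks, because the foot under its yellow dot is too short. Without picking anything up, push the green wedge in, thin edge first, beneath that short foot until it just fills the gap, neither leaving the stand rocking nor jacking it up off level, and test by pressing on the yellow dot. Finish while holding a fingertip pressed down firmly (a good kilogram of push) on the yellow dot, with the stand staying level and resting on the wedge; do not shove the stand along, shift the dish on it or disturb the other things.

Things in the scene. Friction and masses are not known exactly. Their poses are not given: they have to be found in the camera images.
- stand: loose wooden stand, 2 kg, top plate 240 (x) x 220 (y) x 28 mm, top 100 mm above the table; origin on the table under its centre. Legs at x +-95, y +-85 mm end in round black pads 40 mm wide. The pad at (+95, -85), below the yellow dot, hangs 6 to 11 mm clear of the table, differing each time: pressed there with over 7 N the unwedged stand tips by that gap; let go, it tips back
- mark (a point): centre of the yellow dot, 28 mm across, on the stand's top surface (100 mm above the table) almost exactly above the short foot, at (92, -82) mm in the stand's frame
- short_corner (a point): point on the table plane straight below the centre of the short foot pad, in the stand's frame at (95, -85, 0) mm; axes as the stand's. The pad's rim facing the wedge lies 20 mm from it towards the stand's -y
- wedge: loose green-painted wooden wedge, 90 g, 110 mm long (x), 50 wide (y), 22 thick at its butt (x -55), tapering evenly to 3 mm at its thin edge (x +55); lies flat on the table, origin at the centre of its underside. It starts outside the stand's -y side, thin edge pointing along the stand's +y at the short foot, give or take 7 degrees and 15 mm, 20 to 50 mm short of the pad's rim
- wedge_tip (a point): middle of the wedge's thin edge, at its underside
- wedge_butt (a point): middle of the wedge's upright butt face (50 x 22 mm), 11 mm above the underside; the wedge is pushed here
- dish: red turned dish, 140 mm across, 40 mm high, 0.9 kg, standing loose on the stand away from the yellow dot; origin at the centre of its underside
- tape: blue tape roll lying flat, 64 mm across, 22 mm high, beside the wedge; origin at the centre of its underside
- screwdriver: orange screwdriver, 200 mm long, 26 mm thick, lying along its x on the other side of the wedge; origin under its middle, on the table
- brush: wooden paint brush, 200 mm long, 20 mm thick, lying along its x; origin under its middle, on the table
- paint_jar: red closed jar, 64 mm across, 85 mm high; origin at the centre of its underside
- sanding_block: cork sanding block, 100 x 60 x 35 mm; origin at the centre of its underside
- offcut: pale wooden offcut, 120 x 45 x 30 mm; origin at the centre of its underside
- varnish_can: closed metal can, 80 mm across, 110 mm high; origin at the centre of its underside
Mind the look-alikes: they are no part of the job. What is shaped like the dish but pink is not meant.

How it is judged (in metres and radians):
On the way, in this order (a step that is already met when the one before it is completed fails the run):
1. the wedge's thin edge has been pushed at least 8 mm in under the short foot pad (y of wedge_tip in the frame of stand above -0.097 m and x of wedge_tip in the frame of stand between 0.073 and 0.117 m), for 0.1 s.
2. the dot is pressed with more than 8 N, and the stand stays level with the wedge carrying load (contact force between the fingers and stand above 8 N and horizontal distance between the grasp point and mark below 0.035 m and angle between stand's own z axis and vertical below 0.013 rad and contact force between wedge and stand above 3 N), for 0.4 s.
At the end, for the whole second after the job is handed in: A fingertip presses the stand with over 8 N within 35 mm of the dot; stand level within 0.013 rad, still, moved under 30 mm, dish on it; wedge flat on the table, tip 8 mm or more in past the short pad's rim and within 22 mm of its centre line, carrying over 3 N (all of step 1 and all of step 2 and linear speed of each of stand, wedge below 0.01 m/s and height (world z) of wedge below 0.006 m and distance of stand from where it was at the start of the episode below 0.03 m and z of dish in the frame of stand above 0.09 m); the arm keeps its last pose, push and grip.
It fails at once if the wedge is lifted (origin more than 15 mm up) or tipped over 0.3 rad (height (world z) of wedge above 0.015 m or angle between wedge's own z axis and vertical above 0.3 rad).
It fails at once if the stand is lifted more than 15 mm, tipped over 0.15 rad, or shoved more than 30 mm (height (world z) of stand above 0.015 m or angle between stand's own z axis and vertical above 0.15 rad or distance of stand from where it was at the start of the episode above 0.03 m).
It fails at once if the dish is shifted more than 15 mm on the stand, or lifted off it (x of dish in the frame of stand above -0.002 m or x of dish in the frame of stand below -0.048 m or y of dish in the frame of stand above 0.045 m or y of dish in the frame of stand below -0.001 m or z of dish in the frame of stand above 0.115 m).
It fails at once if another thing is moved more than 20 mm (distance of any of tape, screwdriver, brush, paint_jar, sanding_block, offcut, varnish_can from where it was at the start of the episode above 0.02 m).
It also fails if it takes over 45 s, if anything falls off the work surface, if the arm or the gripper's body presses on something with over 40 N, if the wrist force passes 120 N, or if a joint passes its speed limit or range.

## Working session

There is one attempt and no reset: what is moved stays moved. The work goes in short steps, Python scripts to look and compute and a tool call to move; the robot and the scene stay as the last step left them, time stands still between calls to the robot, and variables do not carry over. Pictures are saved under pics/ and viewed, at most 10 in all, crops included, and the job is handed in when it is done.

Besides the shell and the picture viewer there is one more tool, called after "Emit:" as a command line: name --argument value ..., lists and objects as JSON in quotes. jog_arm: Moves the arm, as the interface text tells. Shifts and turns lie within -1 to 1; 1 stands for 0.1 m of shift or 180 degrees of turn. Its arguments: {"type":"object","properties":{"motion":{"type":"array","items":{"type":"array","items":{"type":"array","items":{"type":"number"}}}},"grip_force":{"type":"number"}},"required":["motion"]}

```bash
mkdir -p pics; ls; python3 - <<'E'
from cell import env
import cv2,numpy as np
o=env.get_obs();print(o)
for n in("top","scene"):
    p,d=env.read_camera(n);cv2.imwrite(f"pics/{n}0.png",p[:,:,::-1]);np.savez(f"{n}0.npz",p=p,d=d);print(n,env.camera_info(n))
print(env.camera_info("wrist"))
E
```

```text
pics
{'time_s': 0.0, 'qpos': array([72.65695034, 18.43925301, -4.01452462, 83.17288051,  1.29363499,
       78.53982017, -3.26008035]), 'joint_velocities': array([ 0.05689597,  0.06788635,  0.03589801, -0.01936887, -0.01088943,
       -0.02661972,  0.03792342]), 'effort': array([-3.18108723e-04, -4.91297114e+01, -4.03797431e-01, -3.12529957e+01,
       -6.36247918e-02,  4.38232231e-02,  1.84927485e-04]), 'tool_pos': array([ 0.20228203, -0.61719077,  0.23547685]), 'tool_rot': array([-1.79893205e+02,  4.58325260e-03,  1.81514505e+01]), 'force': array([0.21149455, 0.2645062 , 0.40190755]), 'wrist_torque': array([-0.02901324, -0.02967251, -0.00194967]), 'grasp_force': 0.0, 'grip_width': 0.08687749826222392}
top {'camera_matrix': array([[376.85393631,   0.        , 323.74313222],
       [  0.        , 376.85393631, 198.90045345],
       [  0.        ,   0.        ,   1.        ]]), 'origin': array([0.30581309, 0.05112008, 1.28928384]), 'orientation': array([-1.70326434e+02, -9.90527397e-02, -8.97711399e+01])}
scene {'camera_matrix': array([[379.09063548,   0.        , 322.17504844],
       [  0.        , 379.09063548, 202.59468754],
       [  0.        ,   0.        ,   1.        ]]), 'origin': array([ 1.22316024, -0.14618771,  0.80518982]), 'orientation': array([-134.11748853,    0.24054175,   74.21508105])}
{'camera_matrix': array([[275.74349642,   0.        , 320.82778899],
       [  0.        , 275.74349642, 199.88295372],
       [  0.        ,   0.        ,   1.        ]]), 'mount': array([[-7.97985342e-04, -9.64638337e-01, -2.63575874e-01,
         7.11533076e-02],
       [ 9.99999632e-01, -6.86791170e-04, -5.14007423e-04,
         7.39653335e-04],
       [ 3.14809684e-04, -2.63576187e-01,  9.64638531e-01,
        -1.47003119e-01],
       [ 0.00000000e+00,  0.00000000e+00,  0.00000000e+00,
         1.00000000e+00]])}
```

View pics/top0.png

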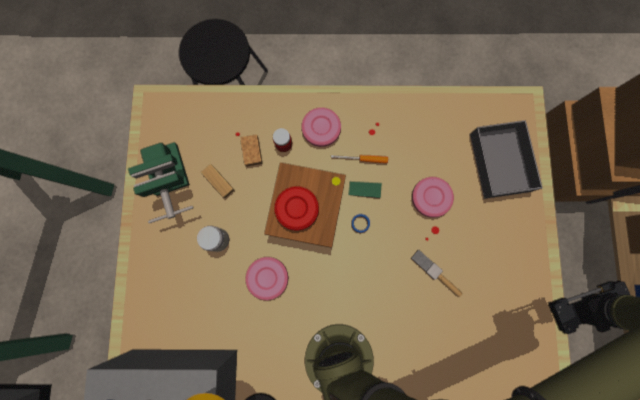

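View pics/scene0.png

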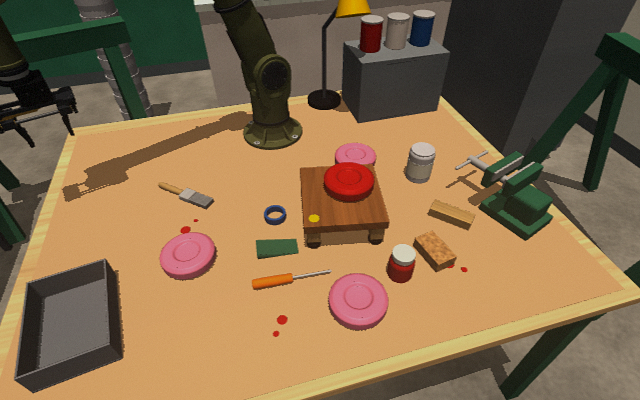

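The top view shows the stand around (305,205), with the dot at (336,181). The wedge is at (365,190), the tape at (361,223) and the screwdriver at (360,158). The scene view shows the wedge at (277,248) and the dot at (314,218).

```bash
cat > h.py <<'E'
import cv2,numpy as np
from scipy.spatial.transform import Rotation as R
from cell import env
def cam(n,o=None):
    i=env.camera_info(n);K=i["camera_matrix"]
    if n=="wrist":
        T=np.eye(4);T[:3,:3]=R.from_euler("xyz",o["tool_rot"],degrees=True).as_matrix();T[:3,3]=o["tool_pos"]
        T=T@i["mount"];return K,T[:3,:3],T[:3,3]
    return K,R.from_euler("xyz",i["orientation"],degrees=True).as_matrix(),np.array(i["origin"])
def cast(c,uv,z):
    K,Rm,t=c;uv=np.atleast_2d(np.asarray(uv,float))
    r=np.c_[uv,np.ones(len(uv))]@np.linalg.inv(K).T@Rm.T
    return t+r*((z-t[2])/r[:,2])[:,None]
def cloud(c,d):
    K,Rm,t=c;v,u=np.indices(d.shape)
    q=np.stack([u,v,np.ones_like(u)],-1)@np.linalg.inv(K).T*d[...,None]
    return q@Rm.T+t
def mask(p,lo,hi):return cv2.inRange(cv2.cvtColor(p,cv2.COLOR_RGB2HSV),lo,hi)
COL=dict(dot=((24,150,120),(33,255,255)),wedge=((55,60,30),(88,255,255)),tape=((105,100,40),(125,255,255)),screw=((8,200,140),(16,255,255)),dish=((0,200,90),(4,255,255)))
def blobs(p,k,box=None):
    m=mask(p,*COL[k])
    if box: b=np.zeros_like(m);b[box[1]:box[3],box[0]:box[2]]=1;m=m*b
    cs=sorted(cv2.findContours(m,cv2.RETR_EXTERNAL,cv2.CHAIN_APPROX_NONE)[0],key=cv2.contourArea)
    return m,cs[-1]
E
python3 - <<'E'
from h import *
np.set_printoptions(precision=4,suppress=True)
boxes=dict(top=(230,110,420,270),scene=(200,150,400,300))
Z=dict(dot=.1,wedge=.0125,tape=.022,screw=.013,dish=.13)
for n in("top","scene"):
    f=np.load(n+"0.npz");p,d=f["p"],f["d"];c=cam(n);P=cloud(c,d)
    for k in COL:
        m,ct=blobs(p,k,boxes[n]);mm=np.zeros_like(m);cv2.drawContours(mm,[ct],-1,255,-1)
        M=cv2.moments(ct);uv=(M["m10"]/M["m00"],M["m01"]/M["m00"])
        print(n,k,cv2.contourArea(ct),np.round(uv,1),cast(c,uv,Z[k])[0],"cloud med",np.median(P[mm>0],0))
    m,ct=blobs(p,"wedge",boxes[n]);b=cv2.boxPoints(cv2.minAreaRect(ct));print("wedge box",b.tolist());print(cast(c,b,.0125))
    # stand top plate
    b=boxes[n];sel=np.zeros(d.shape,bool);sel[b[1]:b[3],b[0]:b[2]]=1
    sel&=(P[...,2]>.085)&(P[...,2]<.16)
    cs=max(cv2.findContours(sel.astype(np.uint8),0,1)[0],key=cv2.contourArea)
    q=cast(c,cs[:,0,:],.1)[:,:2]
    r=cv2.minAreaRect((q*1000).astype(np.float32));print("stand",r,cv2.boxPoints(r).tolist())
    top=sel&(P[...,2]<.115);A=P[top];co=np.linalg.lstsq(np.c_[A[:,:2],np.ones(len(A))],A[:,2],rcond=None)[0];print("plane",co,len(A))
E
```

```text
top dot 46.0 [335.5 180.8] [0.5678 0.0122 0.1   ] cloud med [0.5672 0.0137 0.1007]
top wedge 374.5 [365. 189.] [ 0.5586 -0.0926  0.0125] cloud med [ 0.5582 -0.0924  0.0134]
top tape 219.0 [360.2 223. ] [ 0.4399 -0.0737  0.022 ] cloud med [ 0.4418 -0.0751  0.0042]
top screw 103.5 [373.9 158.4] [ 0.6681 -0.1252  0.013 ] cloud med [ 0.6651 -0.1226  0.0245]
top dish 1435.5 [296.2 208. ] [0.4743 0.1354 0.13  ] cloud med [0.4732 0.1351 0.1384]
wedge box [[348.7822265625, 194.17822265625], [350.158447265625, 180.41583251953125], [380.95050048828125, 183.49502563476562], [379.57427978515625, 197.25741577148438]]
[[ 0.5403 -0.0364  0.0125]
 [ 0.5888 -0.0415  0.0125]
 [ 0.5784 -0.148   0.0125]
 [ 0.53   -0.1423  0.0125]]
stand ((493.74127197265625, 110.00798797607422), (219.33824157714844, 239.90017700195312), 79.17422485351562) [[355.32757568359375, 24.82007598876953], [590.9581909179688, -20.238746643066406], [632.1549682617188, 195.19589233398438], [396.52435302734375, 240.25473022460938]]
plane [-0.0112 -0.0067  0.1061] 3621
scene dot 46.5 [313.6 217.9] [0.5709 0.0124 0.1   ] cloud med [0.
[... 176 characters left out ...]
 med [ 0.4309 -0.073   0.0127]
scene screw 311.5 [271.6 280.2] [ 0.6676 -0.1229  0.013 ] cloud med [ 0.6739 -0.1235  0.0218]
scene dish 1371.5 [348.8 180.2] [0.4879 0.134  0.13  ] cloud med [0.4924 0.132  0.136 ]
wedge box [[256.0, 240.0], [297.0, 240.0], [297.0, 254.0], [256.0, 254.0]]
[[ 0.5268 -0.1405  0.0125]
 [ 0.5576 -0.0329  0.0125]
 [ 0.6046 -0.0437  0.0125]
 [ 0.5748 -0.1478  0.0125]]
stand ((496.8604736328125, 110.02589416503906), (218.5473175048828, 264.1728820800781), 79.15326690673828) [[346.57049560546875, 27.56085968017578], [606.023681640625, -22.15184783935547], [647.1504516601562, 192.49093627929688], [387.697265625, 242.20364379882812]]
plane [-0.0109  0.0041  0.1035] 3536
```

Emit:
jog_arm --motion '[[[0.45,-0.29,0.03,0,0,0,0.77],[0.9,-0.57,0.07,0,0,0,0.77],[0.9,-0.57,0.07,0,0,0,0.77]]]' --grip_force 20

```text
time_s: 0.4
tool_pos: [0.2765, -0.5295, 0.2289]
tool_rot: [-179.8, -0.2, 18.7]
force: [-0.5, 0.1, 0.5]
grip_width: 0.0705
grasp_force: 0.0
```

Emit:
jog_arm --motion '[[[0.45,-0.29,0.03,0,0,0,0.77],[0.9,-0.57,0.07,0,0,0,0.77],[0.9,-0.57,0.07,0,0,0,0.77]]]'

```text
time_s: 0.7
tool_pos: [0.3435, -0.447, 0.2221]
tool_rot: [-179.8, -0.2, 18.7]
force: [-0.1, 0.3, 0.7]
grip_width: 0.0473
grasp_force: 0.0
```

Emit:
jog_arm --motion '[[[0.45,-0.29,0.03,0,0,0,0.77],[0.9,-0.57,0.07,0,0,0,0.77],[0.9,-0.57,0.07,0,0,0,0.77]]]'

```text
time_s: 1.0
tool_pos: [0.4104, -0.3647, 0.2152]
tool_rot: [-179.9, -0.2, 18.7]
force: [0.3, 0.2, -0.4]
grip_width: 0.0244
grasp_force: 0.0
```

Emit:
jog_arm --motion '[[[0.45,-0.29,0.03,0,0,0,0.77],[0.9,-0.57,0.07,0,0,-0.09,0.77],[0.9,-0.57,0.07,0,0,-0.15,0.77],[0.9,-0.57,0.07,0,0,-0.2,0.77]]]'

```text
time_s: 1.4
tool_pos: [0.4749, -0.2866, 0.2082]
tool_rot: [-180.0, -0.0, 44.6]
force: [-1.1, -0.2, 0.4]
grip_width: 0.0199
grasp_force: 0.0
```

Emit:
jog_arm --motion '[[[0.5,-0.06,0.1,0,0,-0.05,0.77],[1.0,-0.11,0.1,0,0,-0.1,0.77],[1.0,-0.11,0.1,0,0,-0.15,0.77],[1.0,-0.11,0.1,0,0,-0.208,0.77],[1.0,-0.11,0.1,0,0,-0.208,0.77]]]'

```text
time_s: 1.9
tool_pos: [0.5378, -0.2119, 0.198]
tool_rot: [-179.9, 0.0, 81.7]
force: [-0.2, -0.1, 0.0]
grip_width: 0.0199
grasp_force: 0.0
```

```bash
python3 - <<'E'
from h import *
np.set_printoptions(precision=4,suppress=True)
o=env.get_obs();print(o["tool_pos"],o["tool_rot"],o["qpos"])
p,d=env.read_camera("wrist");np.savez("w0.npz",p=p,d=d,pos=o["tool_pos"],rot=o["tool_rot"]);cv2.imwrite("pics/w0.png",p[:,:,::-1])
c=cam("wrist",o);P=cloud(c,d)
for k,z in(("dot",.1),("wedge",.0125)):
    m,ct=blobs(p,k);M=cv2.moments(ct);uv=(M["m10"]/M["m00"],M["m01"]/M["m00"]);print(k,cv2.contourArea(ct),uv,cast(c,uv,z)[0])
    b=cv2.approxPolyDP(ct,8,True)[:,0]
print(b.tolist())
for z in(.003,.022):print(z,cast(c,b,z)[:,:2])
print([P[v,u] for u,v in b])
E
```

```text
[ 0.5378 -0.2119  0.198 ] [-179.9449    0.0069   81.6667] [ 44.6646  13.1247 -29.666   95.7927   6.7666  72.921    5.3113]Traceback (most recent call last):
  File "<stdin>", line 7, in <module>
  File "h.py", line 24, in blobs
    return m,cs[-1]
             ~~^^^^
IndexError: list index out of range
```

View pics/w0.png

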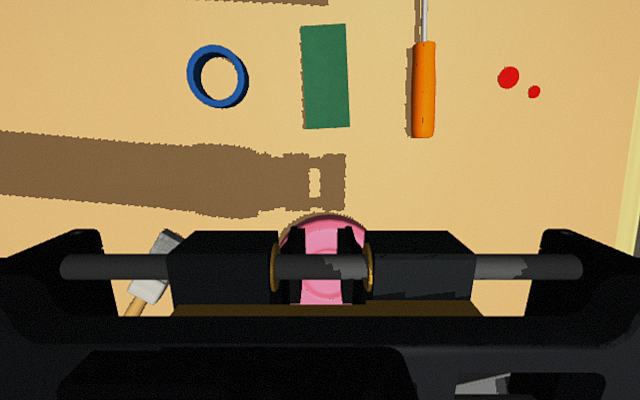

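The wedge is clear in the wrist view, with its tip edge at row 25 and its butt at row 128. The tape is at (218,76) and the screwdriver handle at (424,90).

```bash
python3 - <<'E'
from h import *
np.set_printoptions(precision=4,suppress=True)
f=np.load("w0.npz");p=f["p"];c=cam("wrist",dict(tool_pos=f["pos"],tool_rot=f["rot"]))
m,ct=blobs(p,"wedge",(250,0,400,200))
for e in(5,8):
  b=cv2.approxPolyDP(ct,e,True)[:,0];print(b.tolist())
tip=b[b[:,1]<75];bt=b[b[:,1]>75]
T=cast(c,tip,.003)[:,:2];B=cast(c,bt,.022)[:,:2];print(T,B)
t,q=T.mean(0),B.mean(0);v=t-q;L=np.hypot(*v);print("tip",t,"butt",q,"len",L,"head",np.degrees(np.arctan2(v[0],v[1])), "widths",np.hypot(*(T[0]-T[-1])),np.hypot(*(B[0]-B[-1])))
a=np.radians(-10.8);Rm=np.array([[np.cos(a),-np.sin(a)],[np.sin(a),np.cos(a)]]);S=np.array([.495,.110])
print("stand frame tip,butt",Rm.T@(t-S),Rm.T@(q-S),"corner",S+Rm@[.095,-.085])
E
```

```text
[[344, 24], [301, 27], [306, 128], [349, 126]]
[[344, 24], [301, 27], [306, 128], [349, 126]]
[[ 0.5881 -0.0402]
 [ 0.541  -0.0362]] [[ 0.5303 -0.1429]
 [ 0.5788 -0.1478]]
tip [ 0.5645 -0.0382] butt [ 0.5545 -0.1453] len 0.10757485659930642 head 5.321481524329299 widths 0.04722656781004071 0.04873897789094476
stand frame tip,butt [ 0.0961 -0.1326] [ 0.1063 -0.2397] corner [0.5724 0.0087]
```

Emit:
jog_arm --motion '[[[0.47,0.08,0.3,0,0,-0.0167,0.77],[0.47,0.08,0.7,0,0,-0.0167,0.77],[0.47,0.08,1.0,0,0,-0.0167,0.77],[0.47,0.08,1.0,0,0,-0.0167,0.77]]]'

```text
time_s: 2.35
tool_pos: [0.5491, -0.1659, 0.0938]
tool_rot: [-179.5, -0.1, 84.3]
force: [-0.4, -0.3, -0.0]
grip_width: 0.0198
grasp_force: 0.0
```

Emit:
jog_arm --motion '[[[0,0,0.35,0,0,0,0.77],[0,0,0.7,0,0,0,0.77],[0,0,0.76,0,0,0,0.77],[0,0,0.76,0,0,0,0.77]]]'

```text
time_s: 2.75
tool_pos: [0.5528, -0.167, 0.023]
tool_rot: [-180.0, -0.0, 84.3]
force: [-0.3, 1.4, 0.7]
grip_width: 0.0199
grasp_force: 0.0
```

Emit:
jog_arm --motion '[[[0.05,0,0.03,0,0,0,0.77],[0.1,0,0.03,0,0,0,0.77],[0.14,0,0.03,0,0,0,0.77],[0.17,0,0.03,0,0,0,0.77],[0.2,0,0.03,0,0,0,0.77]]]'

```text
time_s: 3.25
tool_pos: [0.5552, -0.1463, 0.0202]
tool_rot: [179.9, 0.0, 84.4]
force: [0.4, -1.3, 0.7]
grip_width: 0.02
grasp_force: 0.3
```

Emit:
jog_arm --motion '[[[0.03,0,0,0,0,0,0.77],[0.06,0,0,0,0,0,0.77],[0.09,0,0,0,0,0,0.77],[0.12,0,0,0,0,0,0.77],[0.15,0,0,0,0,0,0.77]]]'

```text
time_s: 3.75
tool_pos: [0.5563, -0.1313, 0.0195]
tool_rot: [-180.0, 0.0, 84.4]
force: [-0.3, -1.2, -0.2]
grip_width: 0.0199
grasp_force: 0.3
```

```bash
cat > look.py <<'E'
from h import *
import sys
np.set_printoptions(precision=4,suppress=True)
o=env.get_obs();print(o["time_s"],o["tool_pos"],o["tool_rot"],o["force"])
n=sys.argv[1]
a=np.radians(-10.8);Rm=np.array([[np.cos(a),-np.sin(a)],[np.sin(a),np.cos(a)]]);S=np.array([.495,.110])
for k in("scene","top"):
    p,d=env.read_camera(k);cv2.imwrite(f"pics/{k}{n}.png",p[:,:,::-1])
    c=cam(k);bx=dict(top=(230,110,420,270),scene=(200,150,400,300))[k]
    for w,z in(("dot",.1),("dish",.13),("wedge",.0125),("tape",.022),("screw",.013)):
        m,ct=blobs(p,w,bx);M=cv2.moments(ct);uv=(M["m10"]/M["m00"],M["m01"]/M["m00"]);print(k,w,cv2.contourArea(ct),np.round(uv,1),cast(c,uv,z)[0,:2],Rm.T@(cast(c,uv,z)[0,:2]-S))
    if n=="x":continue
    x,y,w,h=(200,140,220,160) if k=="scene" else (270,140,130,110)
    cv2.imwrite(f"pics/{k}{n}c.png",cv2.resize(p[y:y+h,x:x+w,::-1],None,fx=3.5,fy=3.5,interpolation=2))
E
python3 look.py 1
```

```text
3.75 [ 0.5563 -0.1313  0.0195] [-179.9928    0.0035   84.3745] [-0.343  -1.2469 -0.177 ]
scene dot 48.5 [313.6 217.9] [0.5706 0.0124] [ 0.0926 -0.0817]
scene dish 1410.5 [348.7 180.6] [0.4895 0.1332] [-0.0097  0.0218]
scene wedge 374.5 [290.4 245.2] [ 0.5706 -0.0541] [ 0.105 -0.147]
scene tape 25.0 [280.4 211.6] [ 0.4477 -0.0561] [-0.0153 -0.1721]
scene screw 314.5 [271.6 280.3] [ 0.6678 -0.123 ] [ 0.2134 -0.1964]
top dot 46.0 [335.5 180.8] [0.5678 0.0122] [ 0.0899 -0.0825]
top dish 1435.0 [296.2 208. ] [0.4744 0.1355] [-0.025   0.0211]
top wedge 286.5 [356.1 188.4] [ 0.5607 -0.0617] [ 0.0967 -0.1563]
top tape 16.5 [358.6 222.8] [ 0.4406 -0.0681] [-0.02   -0.1851]
top screw 35.0 [365.  157.9] [ 0.6696 -0.094 ] [ 0.2097 -0.1677]
```

View pics/scene1c.png

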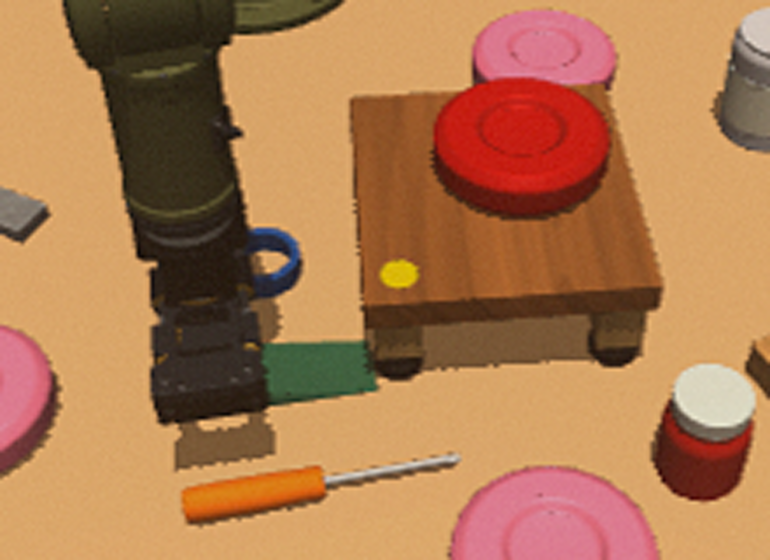

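The tip is now at the pad rim, lined up with the short foot. I'll keep pushing and watch the force.

Emit:
jog_arm --motion '[[[0.03,0,0,0,0,0,0.77],[0.06,0,0,0,0,0,0.77],[0.09,0,0,0,0,0,0.77],[0.12,0,0,0,0,0,0.77]]]'

```text
time_s: 4.25
tool_pos: [0.5574, -0.1192, 0.0195]
tool_rot: [-180.0, -0.0, 84.4]
force: [0.1, -0.1, -0.2]
grip_width: 0.0203
grasp_force: 0.1
```

Emit:
jog_arm --motion '[[[0.015,0,0,0,0,0,0.77],[0.03,0,0,0,0,0,0.77]]]'

```text
time_s: 4.45
tool_pos: [0.5578, -0.1163, 0.0195]
tool_rot: [-180.0, 0.0, 84.4]
force: [1.2, -0.6, 0.4]
grip_width: 0.0199
grasp_force: 0.1
```

Emit:
jog_arm --motion '[[[0.015,0,0,0,0,0,0.77],[0.03,0,0,0,0,0,0.77]]]'

```text
time_s: 4.65
tool_pos: [0.558, -0.1137, 0.0195]
tool_rot: [-180.0, 0.0, 84.4]
force: [-0.5, -1.6, -0.3]
grip_width: 0.02
grasp_force: 0.7
```

Emit:
jog_arm --motion '[[[0.01,0,0,0,0,0,0.77],[0.02,0,0,0,0,0,0.77]]]'

```text
time_s: 4.85
tool_pos: [0.5581, -0.1128, 0.0196]
tool_rot: [-180.0, 0.1, 84.3]
force: [-0.7, -3.6, -0.2]
grip_width: 0.02
grasp_force: 1.9
```

Emit:
jog_arm --motion '[[[0.01,0,0,0,0,0,0.77],[0.02,0,0,0,0,0,0.77]]]'

```text
time_s: 5.05
tool_pos: [0.5581, -0.1118, 0.0196]
tool_rot: [-180.0, 0.2, 84.3]
force: [-0.8, -6.4, 0.7]
grip_width: 0.0201
grasp_force: 3.5
```

Emit:
jog_arm --motion '[[[0.01,0,0,0,0,0,0.77],[0.02,0,0,0,0,0,0.77]]]'

```text
time_s: 5.25
tool_pos: [0.5582, -0.1112, 0.0196]
tool_rot: [-180.0, 0.2, 84.3]
force: [-1.5, -10.0, 0.4]
grip_width: 0.0201
grasp_force: 4.6
```

Contact at about 19 mm in, with the force rising steeply to 10 N. The wedge is seated, so I'll back off and rise.

Emit:
jog_arm --motion '[[[-0.06,0,0,0,0,0,0.77],[-0.15,0,0,0,0,0,0.77],[-0.3,0,0,0,0,0,0.77],[-0.3,0,-0.3,0,0,0,0.9],[-0.3,0,-0.7,0,0,0,1.0]]]'

```text
time_s: 5.75
tool_pos: [0.5535, -0.1384, 0.0881]
tool_rot: [-179.7, -0.1, 84.3]
force: [0.9, -0.8, -0.2]
grip_width: 0.0112
grasp_force: 0.0
```

Emit:
jog_arm --motion '[[[0,0,-0.4,0,0,0,1.0],[0,0,-0.8,0,0,0,1.0],[0,0,-0.8,0,0,0,1.0]]]'

```text
time_s: 6.05
tool_pos: [0.5595, -0.1386, 0.1759]
tool_rot: [179.4, 0.1, 84.4]
force: [0.4, -0.0, 0.1]
grip_width: 0.0005
grasp_force: 0.0
```

```bash
python3 look.py 2; python3 - <<'E'
from h import *
p,d=env.read_camera("wrist");cv2.imwrite("pics/w2.png",p[:,:,::-1])
E
```

```text
6.05 [ 0.5595 -0.1386  0.1759] [179.378    0.1191  84.3546] [ 0.4022 -0.0123  0.0665]
scene dot 47.5 [313.6 217.9] [0.5708 0.0123] [ 0.0928 -0.0817]
scene dish 1416.5 [348.6 180.6] [0.4894 0.1331] [-0.0098  0.0216]
scene wedge 409.0 [290.1 244.7] [ 0.5687 -0.0546] [ 0.1033 -0.1479]
scene tape 25.5 [280.5 212.2] [ 0.4501 -0.0563] [-0.0129 -0.1718]
scene screw 318.5 [271.7 280.3] [ 0.668  -0.1228] [ 0.2135 -0.1963]
top dot 46.0 [335.5 180.8] [0.5678 0.0122] [ 0.0899 -0.0825]
top dish 1440.5 [296.2 208.1] [0.4741 0.1354] [-0.0253  0.0211]
top wedge 280.0 [355.7 188.3] [ 0.5609 -0.0603] [ 0.0967 -0.1549]
top tape 215.0 [360.1 223. ] [ 0.4398 -0.0732] [-0.0199 -0.1903]
top screw 78.5 [369.6 158.2] [ 0.6685 -0.1102] [ 0.2117 -0.1838]
```

View pics/scene2c.png

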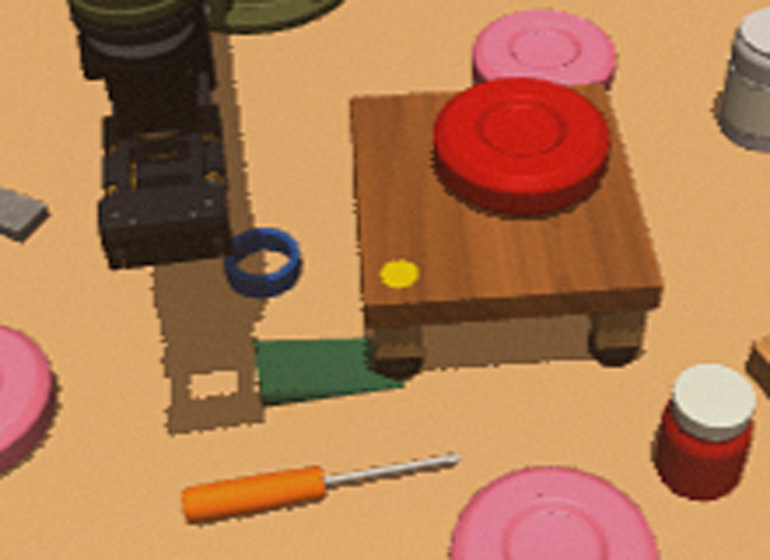

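The wedge is in under the short foot and the stand and dish haven't moved. Next I'll press the dot.

Emit:
jog_arm --motion '[[[0.35,0,0,0,0,0,1.0],[0.75,0,0,0,0,0,1.0],[0.75,0,0,0,0,0,1.0]]]'

```text
time_s: 6.5
tool_pos: [0.5623, -0.0554, 0.1679]
tool_rot: [-179.8, -0.3, 84.9]
force: [0.1, -0.0, -0.5]
grip_width: 0.0004
grasp_force: 0.0
```

Emit:
jog_arm --motion '[[[0.38,-0.05,0,0,0,0,1.0],[0.76,-0.05,0.1,0,0,0,1.0],[0.76,-0.05,0.4,0,0,0,1.0],[0.76,-0.05,0.4,0,0,0,1.0]]]'

```text
time_s: 6.9
tool_pos: [0.5616, 0.0139, 0.1245]
tool_rot: [-179.4, 0.0, 84.5]
force: [-0.7, -1.2, -1.0]
grip_width: 0.0006
grasp_force: 0.0
```

Emit:
jog_arm --motion '[[[0,0.05,0.03,0,0,0,1.0],[0,0.05,0.05,0,0,0,1.0],[0,0.05,0.07,0,0,0,1.0],[0,0.05,0.08,0,0,0,1.0]]]'

```text
time_s: 7.3
tool_pos: [0.5708, 0.0121, 0.1219]
tool_rot: [180.0, 0.0, 84.3]
force: [-0.1, 0.8, -0.1]
grip_width: 0.0006
grasp_force: 0.0
```

Emit:
jog_arm --motion '[[[0,0,0.01,0,0,0,1.0],[0,0,0.02,0,0,0,1.0]]]'

```text
time_s: 7.5
tool_pos: [0.5706, 0.0127, 0.1198]
tool_rot: [180.0, 0.0, 84.4]
force: [-0.2, -0.3, 0.4]
grip_width: 0.0003
grasp_force: 0.0
```

Emit:
jog_arm --motion '[[[0,0,0.01,0,0,0,1.0],[0,0,0.02,0,0,0,1.0]]]'

```text
time_s: 7.7
tool_pos: [0.5705, 0.0128, 0.1175]
tool_rot: [180.0, 0.0, 84.4]
force: [-0.1, -0.3, 0.5]
grip_width: 0.0007
grasp_force: 0.0
```

Emit:
jog_arm --motion '[[[0,0,0.01,0,0,0,1.0],[0,0,0.02,0,0,0,1.0],[0,0,0.03,0,0,0,1.0]]]'

```text
time_s: 8.0
tool_pos: [0.5705, 0.0128, 0.1144]
tool_rot: [-180.0, 0.0, 84.4]
force: [-0.4, -0.5, 4.9]
grip_width: 0.0007
grasp_force: 2.8
```

Emit:
jog_arm --motion '[[[0,0,0.01,0,0,0,1.0],[0,0,0.02,0,0,0,1.0]]]'

```text
time_s: 8.2
tool_pos: [0.5706, 0.0128, 0.1142]
tool_rot: [180.0, 0.1, 84.4]
force: [-6.0, 0.2, 16.3]
grip_width: 0.0006
grasp_force: 7.8
```

Emit:
jog_arm --motion '[[[0,0,0.01,0,0,0,1.0],[0,0,0.01,0,0,0,1.0]]]'

```text
time_s: 8.4
tool_pos: [0.5706, 0.0128, 0.1142]
tool_rot: [180.0, 0.1, 84.4]
force: [-7.3, -1.2, 16.3]
grip_width: 0.0008
grasp_force: 8.2
```

Emit:
jog_arm --motion '[[[0,0,0,0,0,0,1.0],[0,0,0,0,0,0,1.0],[0,0,0,0,0,0,1.0],[0,0,0,0,0,0,1.0],[0,0,0,0,0,0,1.0]]]'

```text
time_s: 8.9
tool_pos: [0.5706, 0.0128, 0.1142]
tool_rot: [180.0, 0.1, 84.4]
force: [-6.8, 0.1, 16.4]
grip_width: 0.0006
grasp_force: 8.1
```

```bash
python3 - <<'E'
from h import *
np.set_printoptions(precision=4,suppress=True)
o=env.get_obs();print(o["time_s"],o["tool_pos"],o["force"],o["joint_velocities"])
for k in("top","scene"):
    f=np.load(k+"0.npz");p0,d0=f["p"],f["d"];c=cam(k);P0=cloud(c,d0)
    ds=[];
    for i in range(4):
        p,d=env.read_camera(k);ds.append(d)
    d=np.median(ds,0);P=cloud(c,d)
    cv2.imwrite(f"pics/{k}3c.png",cv2.resize(p[140:300,200:420,::-1],None,fx=3.5,fy=3.5,interpolation=2))
    s=(abs(P0[...,2]-.1)<.02)&(abs(P[...,2]-.1)<.02)&(np.hypot(P0[...,0]-.495,P0[...,1]-.11)<.16)
    s=cv2.erode(s.astype(np.uint8),np.ones((5,5)))>0
    for Q in(P0,P):
        A=Q[s];print(k,np.linalg.lstsq(np.c_[A[:,:2],np.ones(len(A))],A[:,2],rcond=None)[0],s.sum())
    g=cv2.cvtColor(p,6).astype(np.float32)
    bx=dict(top=(230,110,420,270),scene=(200,150,400,300))[k]
    for w,z in(("dish",.13),("wedge",.0125)):
        m,ct=blobs(p,w,bx);M=cv2.moments(ct);uv=(M["m10"]/M["m00"],M["m01"]/M["m00"]);print(k,w,cv2.contourArea(ct),np.round(uv,1))
print(env.get_obs()["force"])
E
```

```text
8.9 [0.5706 0.0128 0.1142] [-6.7858  0.1277 16.4055] [ 0.0417  0.0091  0.0102 -0.0743  0.0032 -0.0091 -0.0174]
top [-0.0012  0.0001  0.1008] 1689
top [-0.0014 -0.0005  0.101 ] 1689
top dish 1444.0 [296.2 208.1]Traceback (most recent call last):
  File "<stdin>", line 18, in <module>
  File "h.py", line 24, in blobs
    return m,cs[-1]
             ~~^^^^
IndexError: list index out of range
```

Under a 16 N press the plate's tilt changed by less than 0.001 rad and the fingertip isn't sinking, so the wedge is carrying the load. I'm handing in.

```bash
python3 -c "
from cell import env
print(env.sign_off())"
```

```text
the job is handed in; nothing more can be done
None
```

I pushed the wedge about 19 mm in under the short foot and handed the job in with a fingertip pressing about 16 N on the yellow dot; the stand stayed level (tilt changed by under 0.001 rad) and the judge's verdict was not shown.

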